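# Set the jig's gap with its knurled thumbwheel

### The job

Set the gap of the jig on the bench: roll its knurled wheel under a fingertip, with light downward pressure and in as many strokes as it takes, until the jaw's white pointer stands within the yellow band of the gauge flag, then take the hand away. Move the blue jaw only by rolling the wheel, do not touch the jaw or the gauge flag, and leave the loose things round the jig where they are; nothing is to be gripped or lifted.

Things in the scene. Friction and masses are not known exactly. Their poses are not given: they have to be found in the camera images.
- jig: jig fixed to the bench: dark base 115 (x) x 300 (y) mm, on it a grey sprung deck on rubber mounts that carries all the rest. Origin under the base's middle, on the bench; z up; y is the way the blue jaw closes towards the dark fixed jaw (y +67 to +97 mm, top z 72 mm). At y -75 mm the wheel sits between two dark cheek plates (62 mm long in y, 41 mm over both in x, tops z 86 mm). Highest: the wheel, z 102 mm
- wheel_rim: steel knurled wheel, 64 mm in diameter, 16 mm wide, axle level along the jig's x; origin at its centre, 70 mm above the bench, turns with the wheel. Its top 16 mm stands free above the cheeks. Pressing it down sinks the sprung deck: starts at about 3 N and takes 1.2 N more per mm, up to 7 mm; 2 to 4 mm (5 to 8 N) is right for rolling; it springs back when released
- wheel_top (a point): highest point of the wheel's rim, 32 mm above its axle (sinks with the deck, does not turn with the wheel); axes as the jig's
- wheel (a joint): turn of the wheel, rad. It grows as the top of the rim is rolled towards the jig's +y (towards the jaws), which closes the gap: 1 rad is 32 mm of rim and moves the blue jaw 8 mm to +y. Stiff enough to stay where it is left (about 1.3 to 2.5 N at the rim turns it); it can be rolled back. Range about -1.0 to 5.2
- jaw: blue sliding jaw, 60 x 30 mm, top z 74 mm, with white pointer and a steel rack bar (top z 85 mm, x +25 to +33 mm, from the jaw back to y -130 mm, beside the far cheek). Origin: 14 mm above the jig's origin, moved along the jig's y with the jaw. Driven by the wheel; must not be touched
- jaw_pointer (a point): tip of the jaw's white pointer (3 mm wide), on the robot side of the blue jaw, 41 mm above the bench; axes as the jig's. It starts 10 to 30 mm short of the yellow band's middle, on the -y side
- gauge_mark (a point): middle of the yellow band (6 mm wide in y, on a black clip 20 mm wide) of the gauge flag on the rail along the robot side of the jig, at the edge that faces the pointer tip; axes as the jig's. Pointer and mark agree when their positions along the jig's y agree
- gauge_flag: the black clip with the yellow band; shows the wanted setting, must not be touched. Origin: 14 mm above the jig's origin, moved along the jig's y with the flag
- packing_block: loose hardwood block, 45 x 55 x 40 mm, stands behind the jig; leave alone. Origin under its middle
- flat_offcut: loose rusty flat bar off-cut, 32 x 85 x 10 mm, lies in front of the jig (robot side); leave alone. Origin under its middle
- nut: loose rusty hex nut, 34 x 30 x 14 mm, lies behind the middle of the jig; leave alone. Origin under its middle
- spanner: loose bright combination spanner, 35 x 176 x 8 mm, lies beyond the fixed-jaw end of the jig; leave alone. Origin under its middle

How it is judged:
By the outcome, as a careful person would: the job done as asked, in the order asked, and still so for the second after the job is handed in, with the robot touching nothing.
It also fails if it takes over 48 s, if anything falls off the work surface, if the arm or the gripper's body presses on something with over 40 N, if the wrist force passes 120 N, or if a joint passes its speed limit or range.

### The arm

A 6-joint arm with a two-finger parallel gripper is mounted at the origin on a cart in front of the work surface, level with it; the furniture and walls round the work are solid. World frame = base frame: x ahead of the robot, y to its left, z up, the work surface at z = 0. Lengths are in m, angles in degrees, forces in N, time in s.
With the tool pointing down it reaches from about 0.35 to 0.875 m from the base axis. Payload 4.2 kg.
Tool frame: the origin (TCP) lies between the finger pads; the fingertips stand 8 mm ahead of it and the grasp point (between the pads) lies 11 mm behind it; x points along the fingers, y is the direction in which the jaws open and shut, and the axes are right-handed (so a half turn about x gives the same grasp; the last joint's range is limited). The gripper opens to 87 mm and grips with 3 to 60 N. Pads are 19 mm wide; open, the fingers measure 117 mm over their backs; the gripper's body (75 mm by 190 mm) begins 51 mm behind the grasp point.
Start: joints at [79.217, 22.042, 0.453, 0, -68.411, -14.817], TCP at [0.27, 0.564, 0.231] pointing down, gripper open.
Joint ranges: [-179.83, 179.83], [-69.29, 118.12], [-61.27, 80.66], [-181.25, 117.63], [-171.15, -9.14], [-177.46, 177.46]. Speed limits (degrees/s): [159.86, 159.86, 180, 180, 180, 180].

### API

Orientations are given as a 3x3 rotation matrix whose columns are the frame's x, y, z axes.
In Python, from station import r gives the robot as it stands. The module is installed in compiled form; this text tells all that it offers.
- The arm moves only by the tool move_arm, never from a script. Its argument "increments" is one flat list of numbers, 7 for each row, row after row: the turn, a rotation vector about the tool's x, y, z in degrees, then the shift along the tool's x, y, z in m, then the finger opening in m, from 0 to 0.087. A call has 1 to 12 rows; each row is the pose to reach, as a shift and turn from the pose commanded when the call began, along the tool's axes at that moment; what a row does not reach only later rows make up. A row lasts 1/12 s, in which the tool goes at most 41.7 mm and 7.16 degrees, less where a joint would pass 70% of its speed; a pose out of reach is approached as far as the arm can. A call with a gripper value outside its range is refused whole. The fingers move at their own pace and stop on an object; the grip force is fixed at half the most. Time passes only in rows, so rows that repeat a pose let the fingers close. It gives the time, the measured TCP pose, the force and the opening at its end, in the units of the state.
- r.sense(): the state, without advancing time (a new reading comes with each control period).
- r.capture(name): name is "scene" or "top"; returns the picture (400x640x3 uint8, red, green, blue); there is no depth.
- r.calibration(name): a dict with "fx", "fy", "cx", "cy" (pixels), "rvec" (rotation vector, rad) and "tvec" (3), from world to camera coordinates, as OpenCV has them. Camera axes: x right, y down, z forward; pixel columns grow to the right and rows downward; lengths in m; the calibration is good to about 2 mm. A picture is of the moment at which its call begins. calibration takes no time and is no camera call.
- r.finish_job(): hands the job in, once; it reports no verdict.
The state is a dict: "time_s": time; "joints": joint angles; "joint_velocities": joint speeds; "effort": joint torques, N m; "tcp_pos": TCP position; "ee_rot": TCP orientation; "wrist_force": force on the tool from outside, world axes, zero at the start; "moment": the same for the moment, N m; "gripper_width": opening from 0.0 (shut) to 1.0 (fully open).
Only numpy, scipy, OpenCV 4.12 (cv2) and the standard library are available. Lean on these libraries where they do the work, as an engineer would, in place of code of your own. Each camera call takes 0.05 s, during which the arm holds its last target.

## Working session

There is one attempt and no reset: what is moved stays moved. The work goes in short steps, Python scripts to look and compute and a tool call to move; the robot and the scene stay as the last step left them, time stands still between calls to the robot, and variables do not carry over. Pictures are saved under pics/ and viewed, and the job is handed in when it is done.

Besides the shell and the picture viewer there is one more tool, called after "Call:" as name(argument=value, ...) on one line, values as JSON. move_arm: Moves the arm, as the interface text tells. Its arguments: {"type":"object","properties":{"increments":{"type":"array","items":{"type":"number"}}},"required":["increments"]}

```bash
mkdir -p pics
python3 - <<'E'
from station import r
import cv2,numpy as np
s=r.sense();print(s)
for n in("scene","top"):
    im=r.capture(n);cv2.imwrite(f"pics/{n}0.png",im[:,:,::-1]);c=r.calibration(n);print(n,c)
    R=cv2.Rodrigues(np.array(c["rvec"]))[0];print(-R.T@np.array(c["tvec"]));print(R)
E
```

```text
{'time_s': 0.0, 'joints': array([ 7.92152700e+01,  2.20887257e+01,  3.79544845e-01, -2.86099072e-02,
       -6.84115735e+01, -1.48158215e+01]), 'joint_velocities': array([-0.01895144,  0.00927189,  0.00629208, -0.03323432, -0.02792639,
       -0.0326854 ]), 'effort': array([ 4.21831930e-05, -3.90659916e+01,  1.87403762e+01,  4.21990067e+00,
        1.09803447e-02, -1.93638907e-04]), 'tcp_pos': array([0.26979615, 0.56311273, 0.22948042]), 'ee_rot': array([[-8.50465630e-04, -4.32259634e-01, -9.01748793e-01],
       [-1.98341156e-03, -9.01746616e-01,  4.32260462e-01],
       [-9.99997671e-01,  2.15616164e-03, -9.04442508e-05]]), 'wrist_force': array([ 0.07456756, -0.13058979,  0.67686238]), 'moment': array([-0.01519405,  0.00394431, -0.01964211]), 'gripper_width': 0.996178712086929}
scene {'fx': 506.9929125436631, 'fy': 506.9929125436631, 'cx': 316.07851407554506, 'cy': 206.69287652372864, 'rvec': array([ 2.27066302, -0.73131747,  0.27711663]), 'tvec': array([-0.31341541,  0.47650258,  0.4845578 ])}
[ 0.26566302 -0.18553255  0.67459693]
[[ 0.81564549 -0.57833971 -0.01567199]
 [-0.42272355 -0.57724468 -0.6986368 ]
 [ 0.39500283  0.57646487 -0.71530484]]
top {'fx': 409.3358945141519, 'fy': 409.3358945141519, 'cx': 322.31834120888533, 'cy': 191.97751864217435, 'rvec': array([ 2.05167231, -2.17008121,  0.2236276 ]), 'tvec': array([0.3396176 , 0.59183225, 0.81917902])}
[0.42665794 0.31244681 0.92574283]
[[-0.05560432 -0.99844384 -0.00424846]
 [-0.97659457  0.055272   -0.20786548]
 [ 0.20777683 -0.0074092  -0.97814819]]
```

```bash
ls pics
```

```text
scene0.png
top0.png
```

View pics/scene0.png

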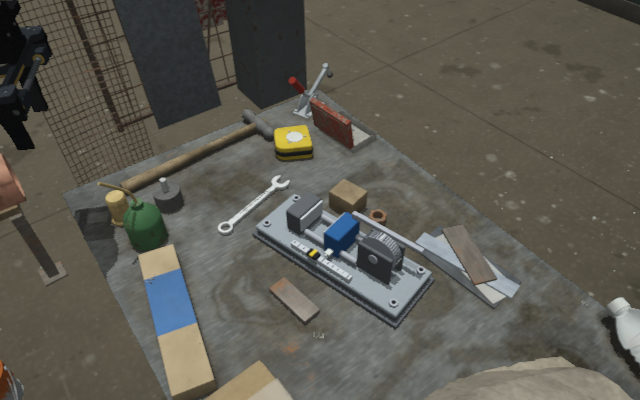

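View pics/top0.png

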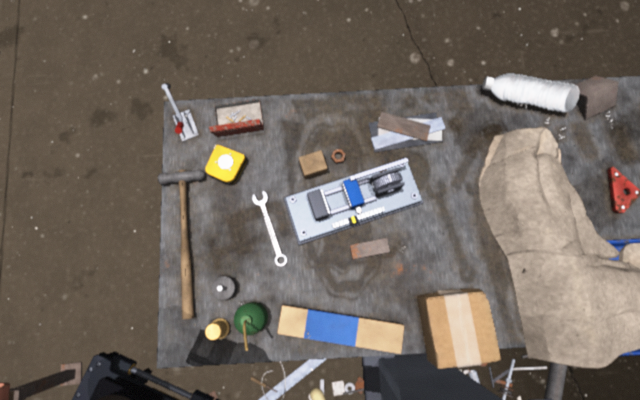

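Run:
```python
import cv2
a=cv2.imread("pics/scene0.png")[185:325,245:440];cv2.imwrite("pics/sc0z.png",cv2.resize(a,None,fx=4,fy=4,interpolation=cv2.INTER_CUBIC))
a=cv2.imread("pics/top0.png")[145:255,275:435];cv2.imwrite("pics/top0z.png",cv2.resize(a,None,fx=5,fy=5,interpolation=cv2.INTER_CUBIC))
```

```text
(no output)
```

View pics/sc0z.png

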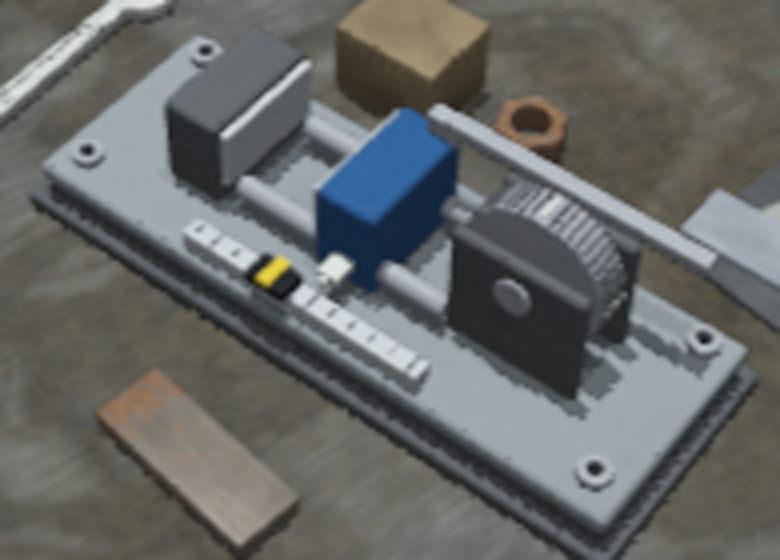

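View pics/top0z.png

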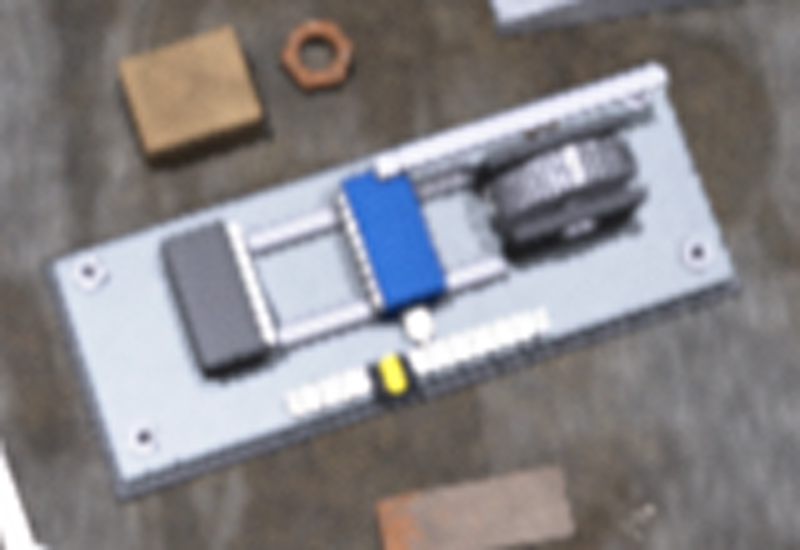

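```bash
cat > h.py <<'E'
import cv2,numpy as np
from station import r
from scipy.optimize import least_squares
C={n:r.calibration(n) for n in("scene","top")}
def proj(n,P):
    c=C[n];K=np.array([[c["fx"],0,c["cx"]],[0,c["fy"],c["cy"]],[0,0,1.]])
    return cv2.projectPoints(np.atleast_2d(np.array(P,float)),np.array(c["rvec"]),np.array(c["tvec"]),K,None)[0][:,0]
def T(p,P):
    P=np.atleast_2d(np.array(P,float));x,y,a=p[:3];c,s=np.cos(a),np.sin(a)
    return np.c_[x+c*P[:,0]-s*P[:,1],y+s*P[:,0]+c*P[:,1],P[:,2]]
Z={"scene":(4,245,185),"top":(5,275,145)}
def px(n,u,v): k,a,b=Z[n];return np.array([u/k+a,v/k+b])
E
cat > fit.py <<'E'
from h import *
obs=[("top",(163,240),"F++"),("top",(207,372),"F-+"),("top",(272,345),"F--"),("top",(228,222),"F+-"),
("scene",(168,105),"F-+"),("scene",(222,130),"F--"),("scene",(312,62),"F+-"),("scene",(255,27),"F++"),
("top",(122,497),"B-+"),("top",(740,290),"B--"),("top",(45,262),"B++"),
("scene",(757,378),"B+-"),("scene",(33,200),"B-+"),
("scene",(452,235),"C-+"),("scene",(590,310),"C--")]
def pt(k,w):
    sx=1 if k[1]=='+' else -1; sy=k[2]=='+'
    if k[0]=='F':return (sx*w,.097 if sy else .067,.072)
    if k[0]=='B':return (sx*.0575,.15 if sy else -.15,0)
    return (sx*.0205,-.044 if sy else -.106,.086)
def f(p):
    o=[]
    for n,uv,k in obs: o+=list(proj(n,T(p,pt(k,p[3])))[0]-px(n,*uv))
    return np.array(o)
s=least_squares(f,[.5,.27,.25,.03],loss="soft_l1")
if __name__=="__main__":
    print(s.x,np.degrees(s.x[2]));print(np.c_[[f(s.x).reshape(-1,2)]].round(1).tolist())
    p=s.x
    th=np.linspace(0,2*np.pi,60)
    L=[[(-.0575,-.15,0),(.0575,-.15,0),(.0575,.15,0),(-.0575,.15,0),(-.0575,-.15,0)],
     [(-.0205,-.106,.086),(.0205,-.106,.086),(.0205,-.044,.086),(-.0205,-.044,.086),(-.0205,-.106,.086)],
     [(-p[3],.067,.072),(p[3],.067,.072),(p[3],.097,.072),(-p[3],.097,.072),(-p[3],.067,.072)],
     [(-.008,-.075+.032*np.sin(t),.07+.032*np.cos(t)) for t in th],[(.008,-.075+.032*np.sin(t),.07+.032*np.cos(t)) for t in th],
     [(.025,-.13,.085),(.033,-.13,.085)]]
    for n in Z:
        k,a,b=Z[n];im=cv2.imread("pics/sc0z.png" if n=="scene" else "pics/top0z.png")
        for l in L:
            q=(proj(n,T(p,l))-[a,b])*k
            cv2.polylines(im,[q.round().astype(int)],False,(0,0,255),1)
        cv2.imwrite(f"pics/ov_{n}.png",im)
E
python3 fit.py
```

```text
[0.60495053 0.2359531  0.27053264 0.02851795] 15.500378730430215
[[[0.2, 0.5], [-0.1, -0.8], [0.4, 0.1], [0.5, -0.3], [-1.7, -0.1], [-1.4, 1.9], [-1.9, -0.6], [-1.3, 0.5], [-0.7, -1.6], [-0.3, -2.2], [-0.7, -2.0], [2.7, 0.4], [1.1, 0.2], [-0.0, -0.4], [-0.0, 1.1]]]
```

View pics/ov_scene.png

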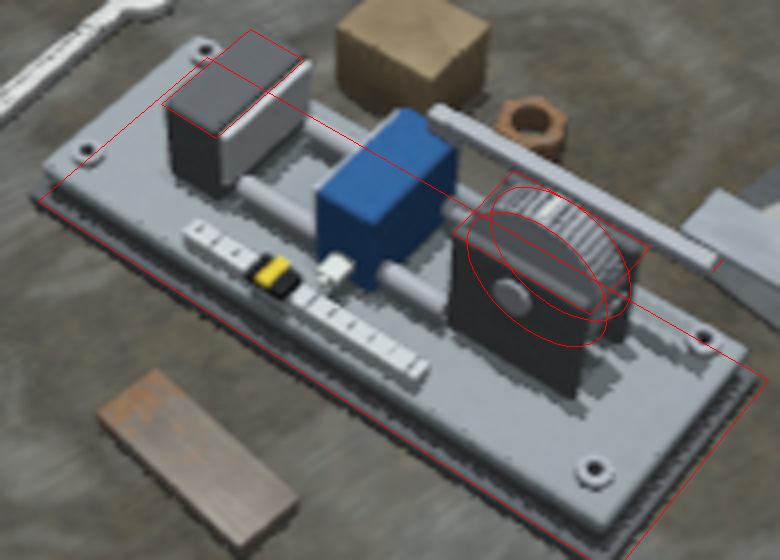

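View pics/ov_top.png

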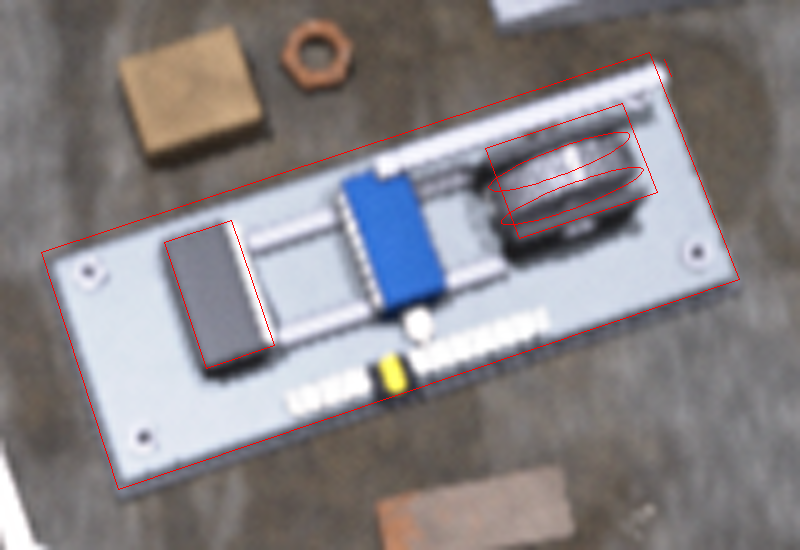

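Call:
move_arm(increments=[-4, 0, 0, 0, 0.012, -0.028, 0, -8, 0, 0, 0, 0.028, -0.066, 0, -12, 0, 0, 0, 0.045, -0.104, 0, -16, 0, 0, 0, 0.061, -0.142, 0, -20, 0, 0, 0, 0.077, -0.18, 0, -24, 0, 0, 0, 0.094, -0.218, 0, -28, 0, 0, 0, 0.11, -0.256, 0, -32, 0, 0, 0, 0.126, -0.294, 0, -35, 0, 0, 0, 0.143, -0.332, 0, -38, 0, 0, 0, 0.159, -0.37, 0, -41.1, 0, 0, 0, 0.175, -0.408, 0, -41.1, 0, 0, 0, 0.192, -0.446, 0])

```text
time_s: 1.1
tcp_pos: [0.5901, 0.196, 0.2301]
ee_rot: [[-0.001, 0.269, -0.963], [-0.0, -0.963, -0.269], [-1.0, -0.0, 0.001]]
wrist_force: [0.8, 1.3, 0.3]
gripper_width: 0.166
```

Run:
```python
from station import r
s=r.sense();print(s["time_s"],s["tcp_pos"],s["ee_rot"].round(3),s["joints"].round(1),s["wrist_force"],s["gripper_width"])
```

```text
1.1 [0.59008871 0.19601855 0.23011198] [[-0.001  0.269 -0.963]
 [-0.    -0.963 -0.269]
 [-1.    -0.     0.001]] [ 33.3  21.8  -0.   -0.  -68.3  72.4] [0.79439009 1.32172427 0.32473854] 0.16631582472129774
```

Call:
move_arm(increments=[0, 0, 0, 0.02, 0.026, -0.012, 0, 0, 0, 0, 0.04, 0.053, -0.025, 0, 0, 0, 0, 0.06, 0.053, -0.025, 0, 0, 0, 0, 0.08, 0.053, -0.025, 0, 0, 0, 0, 0.08, 0.053, -0.025, 0, 0, 0, 0, 0.08, 0.053, -0.025, 0])

```text
time_s: 1.6
tcp_pos: [0.6269, 0.1529, 0.1492]
ee_rot: [[-0.003, 0.267, -0.964], [-0.002, -0.964, -0.267], [-1.0, 0.001, 0.003]]
wrist_force: [0.4, -0.1, 0.7]
gripper_width: 0.004
```

```bash
cat > look.py <<'E'
from h import *
import sys
t=sys.argv[1]
s=r.sense();print(s["time_s"],s["tcp_pos"],s["wrist_force"],s["gripper_width"])
A=[]
for n in Z:
    k,a,b=Z[n];im=r.capture(n)[:,:,::-1];cv2.imwrite(f"pics/{n}{t}.png",im)
    w,h=(195,140) if n=="scene" else (160,110)
    z=cv2.resize(im[b:b+h,a:a+w],None,fx=k,fy=k,interpolation=cv2.INTER_CUBIC)
    cv2.imwrite(f"pics/{n}{t}z.png",z)
E
python3 look.py 1
```

```text
1.6 [0.62690682 0.15285076 0.14921223] [ 0.43458871 -0.1319296   0.74521416] 0.004224152368848377
```

View pics/scene1z.png

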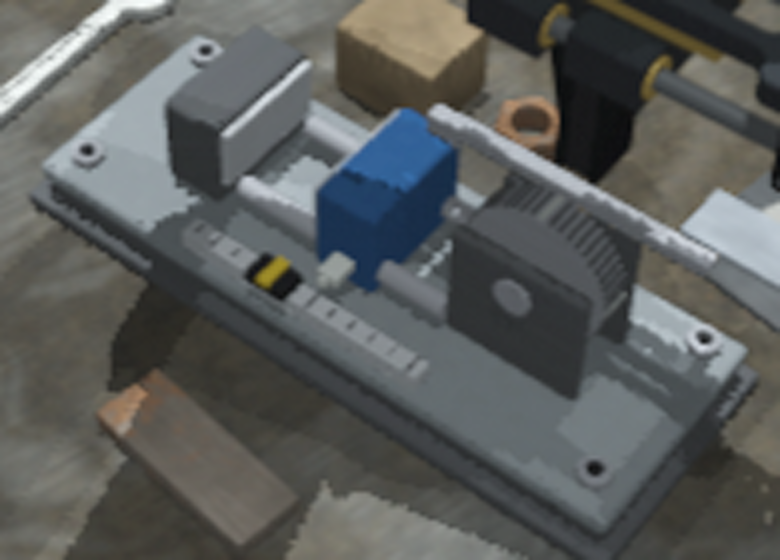

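View pics/top1z.png

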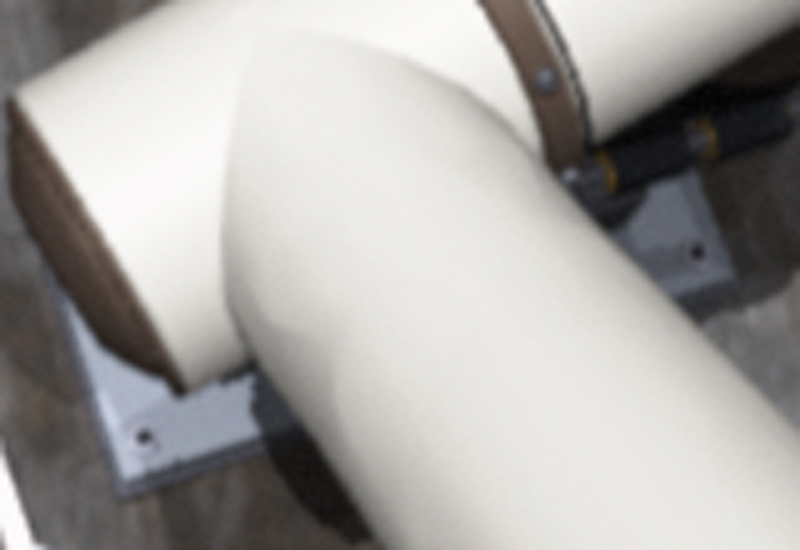

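```bash
cat > meas.py <<'E'
from fit import *
p=s.x
def ray(n,u,v,z):
    c=C[n];K=np.array([[c["fx"],0,c["cx"]],[0,c["fy"],c["cy"]],[0,0,1.]])
    R=cv2.Rodrigues(np.array(c["rvec"]))[0];o=-R.T@np.array(c["tvec"])
    q=px(n,u,v);d=R.T@np.linalg.inv(K)@[q[0],q[1],1];P=o+d*(z-o[2])/d[2]
    a=p[2];D=P[:2]-p[:2];return np.array([np.cos(a)*D[0]+np.sin(a)*D[1],-np.sin(a)*D[0]+np.cos(a)*D[1]]).round(4)
E
python3 - <<'E'
from meas import *
print("tip",(proj("scene",[.627,.153,.1412])[0]-[245,185])*4, "whl top",(proj("scene",T(p,(0,-.075,.102)))[0]-[245,185])*4)
for z in(.035,.041,.045):
    print(z,"ptr",ray("scene",330,278,z),ray("top",415,338,z),"mark",ray("scene",281,262,z),ray("top",390,357,z))
    print("yellow c",ray("scene",272,272,z),ray("top",394,373,z))
E
```

```text
tip [586.76787889 155.80314576] whl top [553.95415018 212.18987616]
0.035 ptr [-0.0337  0.0042] [-0.04    0.0048] mark [-0.0395  0.025 ] [-0.0444  0.0181]
yellow c [-0.0459  0.0245] [-0.0517  0.0188]
0.041 ptr [-0.0375  0.0012] [-0.0408  0.0056] mark [-0.0433  0.0218] [-0.0451  0.0187]
yellow c [-0.0495  0.0214] [-0.0523  0.0195]
0.045 ptr [-0.04   -0.0008] [-0.0413  0.0061] mark [-0.0458  0.0197] [-0.0456  0.0192]
yellow c [-0.052   0.0192] [-0.0528  0.0199]
```

Call:
move_arm(increments=[0, 0, 0, 0.015, 0, 0, 0, 0, 0, 0, 0.028, 0, 0, 0, 0, 0, 0, 0.036, 0, 0, 0, 0, 0, 0, 0.039, 0, 0, 0, 0, 0, 0, 0.04, 0, 0, 0, 0, 0, 0, 0.041, 0, 0, 0, 0, 0, 0, 0.041, 0, 0, 0])

```text
time_s: 2.28
tcp_pos: [0.628, 0.1537, 0.1104]
ee_rot: [[0.001, 0.268, -0.964], [0.001, -0.964, -0.268], [-1.0, -0.0, -0.002]]
wrist_force: [0.6, -0.4, -0.5]
gripper_width: 0.002
```

Call:
move_arm(increments=[0, 0, 0, 0.001, 0, 0, 0, 0, 0, 0, 0.002, 0, 0, 0, 0, 0, 0, 0.003, 0, 0, 0, 0, 0, 0, 0.003, 0, 0, 0])

```text
time_s: 2.62
tcp_pos: [0.6282, 0.1536, 0.1077]
ee_rot: [[0.002, 0.268, -0.964], [0.001, -0.964, -0.268], [-1.0, 0.0, -0.002]]
wrist_force: [-2.0, 0.3, 5.6]
gripper_width: 0.003
```

Call:
move_arm(increments=[0, 0, 0, 0.0007, -0.002, 0, 0, 0, 0, 0, 0.0007, -0.005, 0, 0, 0, 0, 0, 0.0007, -0.008, 0, 0, 0, 0, 0, 0.0007, -0.011, 0, 0, 0, 0, 0, 0.0007, -0.014, 0, 0, 0, 0, 0, 0.0007, -0.017, 0, 0, 0, 0, 0, 0.0007, -0.02, 0, 0, 0, 0, 0, 0.0007, -0.023, 0, 0, 0, 0, 0, 0.0007, -0.025, 0, 0, 0, 0, 0, 0.0007, -0.025, 0, 0])

```text
time_s: 3.45
tcp_pos: [0.6216, 0.1777, 0.1072]
ee_rot: [[0.002, 0.268, -0.963], [0.0, -0.963, -0.268], [-1.0, 0.0, -0.002]]
wrist_force: [-0.2, -0.2, 5.3]
gripper_width: 0.005
```

```bash
python3 look.py 2
```

```text
3.45 [0.62163663 0.17774491 0.1072047 ] [-0.1716071  -0.24396252  5.3215815 ] 0.004986412182570047
```

View pics/scene2z.png

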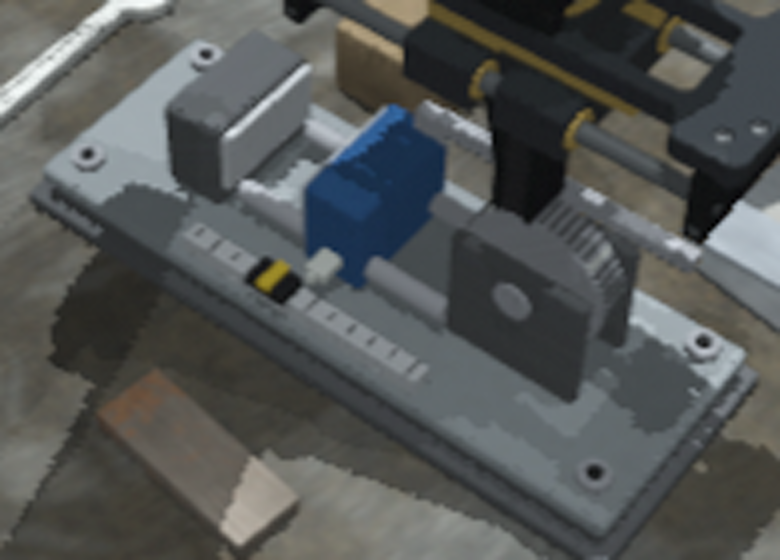

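Call:
move_arm(increments=[0, 0, 0, -0.006, 0, 0, 0, 0, 0, 0, -0.012, 0, 0, 0, 0, 0, 0, -0.012, 0.012, 0, 0, 0, 0, 0, -0.012, 0.025, 0, 0, 0, 0, 0, -0.01, 0.025, 0, 0, 0, 0, 0, -0.006, 0.025, 0, 0, 0, 0, 0, -0.003, 0.025, 0, 0, 0, 0, 0, -0.001, 0.025, 0, 0, 0, 0, 0, 0, 0.025, 0, 0, 0, 0, 0, 0, 0.025, 0, 0])

```text
time_s: 4.38
tcp_pos: [0.6275, 0.1526, 0.1065]
ee_rot: [[-0.0, 0.268, -0.963], [-0.002, -0.963, -0.268], [-1.0, 0.002, 0.001]]
wrist_force: [-1.7, -2.8, 6.1]
gripper_width: 0.001
```

Call:
move_arm(increments=[0, 0, 0, 0.0003, -0.002, 0, 0, 0, 0, 0, 0.0003, -0.005, 0, 0, 0, 0, 0, 0.0003, -0.008, 0, 0, 0, 0, 0, 0.0003, -0.011, 0, 0, 0, 0, 0, 0.0003, -0.014, 0, 0, 0, 0, 0, 0.0003, -0.017, 0, 0, 0, 0, 0, 0.0003, -0.02, 0, 0, 0, 0, 0, 0.0003, -0.023, 0, 0, 0, 0, 0, 0.0003, -0.025, 0, 0, 0, 0, 0, 0.0003, -0.025, 0, 0])

```text
time_s: 5.22
tcp_pos: [0.6208, 0.178, 0.1067]
ee_rot: [[0.001, 0.268, -0.963], [-0.0, -0.963, -0.268], [-1.0, 0.0, -0.0]]
wrist_force: [-2.5, -0.6, 6.8]
gripper_width: 0.008
```

```bash
python3 look.py 3
```

```text
5.2167 [0.62075923 0.17795065 0.10668343] [-2.51118618 -0.63014935  6.82804919] 0.007837462935581919
```

View pics/scene3z.png

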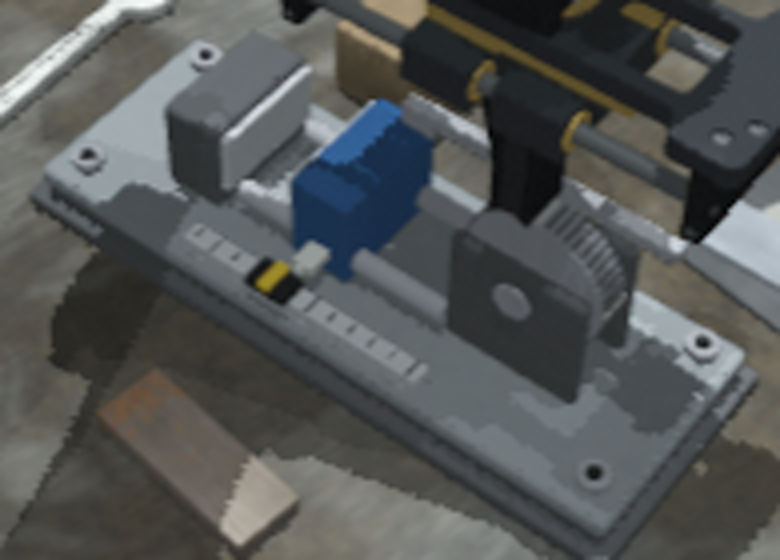

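```bash
cat > zz.py <<'E'
from meas import *
import sys
t=sys.argv[1]
im=cv2.imread(f"pics/scene{t}.png")[235:265,300:335]
im=cv2.resize(im,None,fx=20,fy=20,interpolation=cv2.INTER_CUBIC)
# const-y lines every 2mm at z .041
for y in np.arange(-.006,.03,.002):
    q=((proj("scene",T(p,[(-.055,y,.041),(-.03,y,.041)]))-[300,235]+.5)*20).round().astype(int)
    cv2.line(im,tuple(map(int,q[0])),tuple(map(int,q[1])),(0,0,255) if abs(y)>1e-6 else (0,255,0),1)
cv2.imwrite(f"pics/zz{t}.png",im)
E
python3 zz.py 3
```

```text
(no output)
```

View pics/zz3.png

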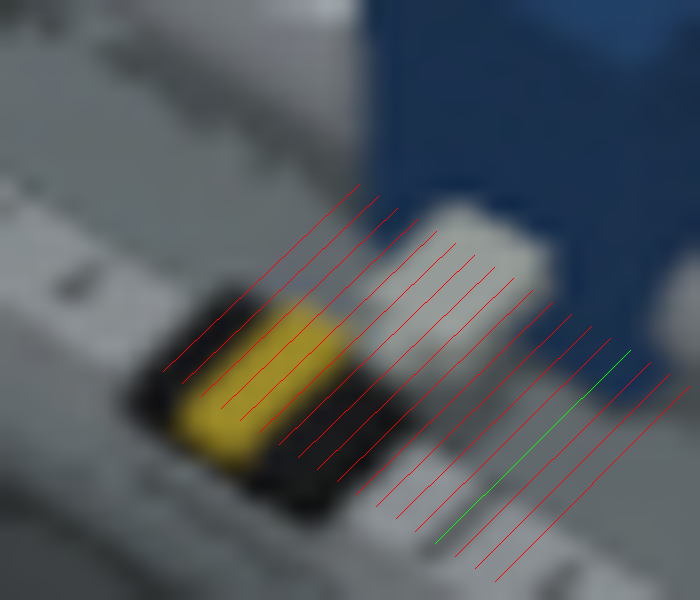

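Call:
move_arm(increments=[0, 0, 0, -0.006, 0, 0, 0, 0, 0, 0, -0.012, 0, 0, 0, 0, 0, 0, -0.012, 0.012, 0, 0, 0, 0, 0, -0.012, 0.025, 0, 0, 0, 0, 0, -0.01, 0.025, 0, 0, 0, 0, 0, -0.006, 0.025, 0, 0, 0, 0, 0, -0.003, 0.025, 0, 0, 0, 0, 0, -0.001, 0.025, 0, 0, 0, 0, 0, 0, 0.025, 0, 0, 0, 0, 0, 0, 0.025, 0, 0])

```text
time_s: 6.15
tcp_pos: [0.6276, 0.1526, 0.1062]
ee_rot: [[-0.0, 0.268, -0.963], [-0.002, -0.963, -0.268], [-1.0, 0.002, 0.001]]
wrist_force: [-0.8, -3.0, 6.5]
gripper_width: 0.007
```

Call:
move_arm(increments=[0, 0, 0, 0, -0.002, 0, 0, 0, 0, 0, 0, -0.005, 0, 0, 0, 0, 0, 0, -0.008, 0, 0, 0, 0, 0, 0, -0.011, 0, 0, 0, 0, 0, 0, -0.014, 0, 0, 0, 0, 0, 0, -0.016, 0, 0, 0, 0, 0, 0, -0.016, 0, 0, 0, 0, 0, -0.01, -0.016, 0, 0, 0, 0, 0, -0.03, -0.016, 0, 0, 0, 0, 0, -0.06, -0.016, 0, 0])

```text
time_s: 6.98
tcp_pos: [0.6212, 0.1685, 0.163]
ee_rot: [[-0.007, 0.267, -0.964], [-0.002, -0.964, -0.267], [-1.0, 0.0, 0.007]]
wrist_force: [0.4, 0.3, -0.3]
gripper_width: 0.006
```

Call:
move_arm(increments=[0, 0, 0, -0.03, 0.02, 0.02, 0, 0, 0, 0, -0.04, 0.06, 0.04, 0, 0, 0, 0, -0.04, 0.1, 0.06, 0, 0, 0, 0, -0.04, 0.14, 0.06, 0, 0, 0, 0, -0.04, 0.18, 0.06, 0, 0, 0, 0, -0.04, 0.22, 0.06, 0, 0, 0, 0, -0.04, 0.25, 0.06, 0, 0, 0, 0, -0.04, 0.25, 0.06, 0])

```text
time_s: 7.65
tcp_pos: [0.633, -0.093, 0.2049]
ee_rot: [[-0.0, 0.262, -0.965], [-0.001, -0.965, -0.262], [-1.0, 0.001, 0.0]]
wrist_force: [-0.1, 0.3, -0.2]
gripper_width: 0.004
```

```bash
python3 look.py 4;python3 zz.py 4
```

```text
7.65 [ 0.63295367 -0.09304777  0.20494112] [-0.1197187   0.29739144 -0.15751779] 0.00410378000901456
```

View pics/zz4.png

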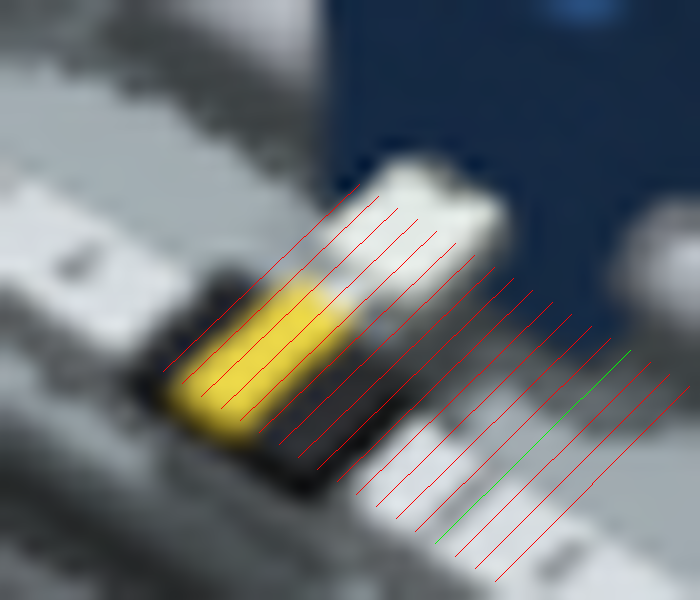

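View pics/top4z.png

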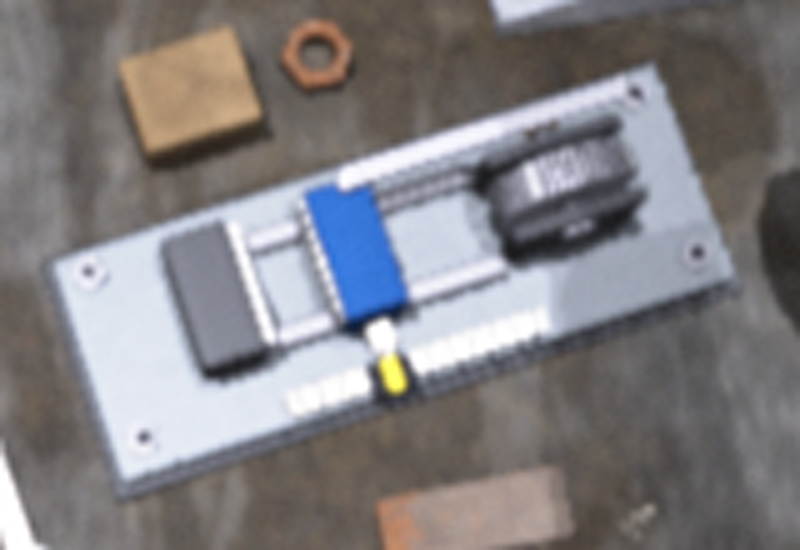

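Run:
```python
from meas import *
im=cv2.imread("pics/top4.png");o=(340,200)
z=cv2.resize(im[200:230,340:370],None,fx=20,fy=20,interpolation=cv2.INTER_CUBIC)
for y in np.arange(.008,.028,.002):
    q=((proj("top",T(p,[(-.065,y,.041),(-.028,y,.041)]))-o+.5)*20).round().astype(int)
    cv2.line(z,tuple(map(int,q[0])),tuple(map(int,q[1])),(0,0,255),1)
cv2.imwrite("pics/zt4.png",z)
for n,f in(("top","pics/top4.png"),("scene","pics/scene4.png"),("top","pics/top0.png"),("scene","pics/scene0.png")):
    I=cv2.imread(f).astype(int);b,g,rr=I[...,0],I[...,1],I[...,2]
    m=(rr>130)&(g>110)&(b<.6*rr)
    box=(slice(190,235),slice(335,375)) if n=="top" else (slice(235,265),slice(300,340))
    v,u=np.nonzero(m[box]);print(f,"yellow",u.mean()+box[1].start,v.mean()+box[0].start,len(u))
```

```text
pics/top4.png yellow 353.1290322580645 219.4516129032258 31
pics/scene4.png yellow 312.7878787878788 252.15151515151516 33
pics/top0.png yellow 353.1034482758621 219.68965517241378 29
pics/scene0.png yellow 312.5483870967742 252.19354838709677 31
```

View pics/zt4.png

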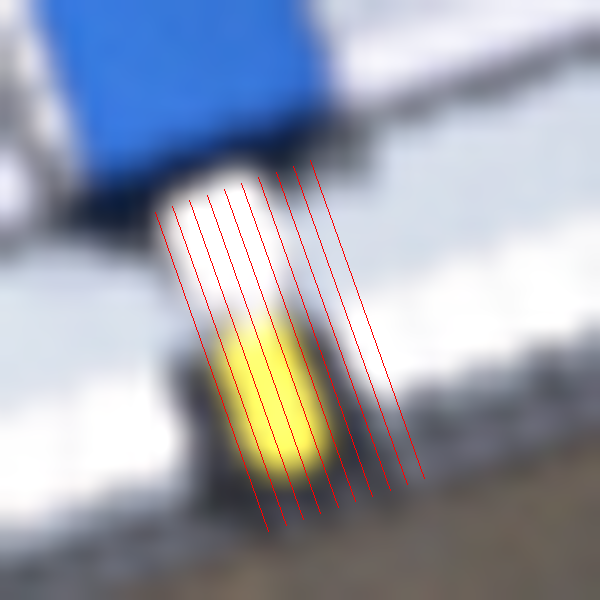

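Run:
```python
from meas import *
def rr(n,u,v,z):
    k,a,b=Z[n];return ray(n,(u-a)*k,(v-b)*k,z)
for t in (0,4):
  for n in("scene","top"):
    I=cv2.imread(f"pics/{n}{t}.png").astype(float)
    S=.5 if 0 else 1
    y=(312.7,252.17) if n=="scene" else (353.12,219.55)
    # pointer: bright, low saturation pixels in a window around expected
    x0,y0={("scene",0):(329,252),("top",0):(358.5,209.5),("scene",4):(320,246),("top",4):(351,211.7)}[(n,t)]
    R=5 if n=="scene" else 4
    ys,xs=np.mgrid[int(y0)-R:int(y0)+R+1,int(x0)-R:int(x0)+R+1]
    mn=I.min(2)[ys,xs];th=190 if n=="top" else 150
    if n=="scene": print(t,np.round(mn).astype(int))
    w=np.clip(mn-th,0,40);pu,pv=(xs*w).sum()/w.sum(),(ys*w).sum()/w.sum()
    print(t,n,"ptr",pu.round(2),pv.round(2))
    for z in(.037,.041,.045):print(z,rr(n,pu,pv,z),rr(n,*y,z))
```

```text
0 [[ 32  19  19  20  30  34  20  20  20  19  20]
 [ 37  21  20  85 121 110  79  36  20  20  21]
 [ 50  22  86 175 211 206 176 103  56  20  20]
 [ 68  90 175 215 220 220 215 187 112  78  20]
 [144 184 215 220 221 221 221 215 180  76  21]
 [164 206 222 221 221 221 219 195 123  63  18]
 [130 154 196 217 223 219 194 122  67  32  21]
 [170 199 195 159 191 196 124  72  35  19  20]
 [150 168 160 103 125 126  78  61  49  31  21]
 [139 115 116 103  87  84  62  59  57  49  38]
 [139 122 123 106  64  63  59  59  59  67  76]]
0 scene ptr 327.97 251.65
0.037 [-0.0299  0.0063] [-0.0461  0.025 ]
0.041 [-0.0324  0.0043] [-0.0485  0.0228]
0.045 [-0.035   0.0023] [-0.051   0.0207]
0 top ptr 358.92 210.1
0.037 [-0.0357  0.0013] [-0.0513  0.0204]
0.041 [-0.0362  0.0018] [-0.0518  0.0208]
0.045 [-0.0367  0.0024] [-0.0522  0.0213]
4 [[ 55  35  21  22  21  21  21  21  21  21  21]
 [ 55  35  21  22  21  35  39  22  21  22  23]
 [ 68  34  21  22 132 161 114  79  20  21  21]
 [ 73  41  20 133 200 218 192 126 106  58  21]
 [122  77 170 218 222 225 221 215 212 177  55]
 [146 186 221 226 226 226 226 227 209 137  63]
 [143 176 217 227 226 226 227 214 161  90  49]
 [147 154 182 204 226 228 213 162 102  55  28]
 [121 190 210 186 176 183 156 105  69  32  20]
 [ 82 130 150 123 112 119 102  77  62  50  33]
 [ 71  69  80 106 110  84  76  63  61  60  54]]
4 scene ptr 319.5 246.48
0.037 [-0.0299  0.0238] [-0.0461  0.025 ]
0.041 [-0.0325  0.0217] [-0.0485  0.0228]
0.045 [-0.0351  0.0196] [-0.051   0.0207]
4 top ptr 351.29 212.16
0.037 [-0.0346  0.0187] [-0.0513  0.0204]
0.041 [-0.0351  0.0191] [-0.0518  0.0208]
0.045 [-0.0357  0.0196] [-0.0522  0.0213]
```

Call:
move_arm(increments=[0, 0, 0, 0, -0.03, 0, 0, 0, 0, 0, 0, -0.07, -0.01, 0, 0, 0, 0, 0, -0.11, -0.02, 0, 0, 0, 0, 0, -0.15, -0.03, 0, 0, 0, 0, 0, -0.185, -0.04, 0, 0, 0, 0, 0, -0.22, -0.055, 0, 0, 0, 0, 0.02, -0.243, -0.06, 0, 0, 0, 0, 0.05, -0.243, -0.06, 0, 0, 0, 0, 0.07, -0.243, -0.06, 0, 0, 0, 0, 0.085, -0.243, -0.06, 0, 0, 0, 0, 0.09, -0.243, -0.06, 0, 0, 0, 0, 0.09, -0.243, -0.06, 0])

```text
time_s: 8.75
tcp_pos: [0.6238, 0.1629, 0.1141]
ee_rot: [[-0.003, 0.269, -0.963], [-0.001, -0.963, -0.269], [-1.0, 0.0, 0.003]]
wrist_force: [-0.6, -0.1, 0.5]
gripper_width: 0.006
```

Call:
move_arm(increments=[0, 0, 0, 0.004, 0, 0, 0, 0, 0, 0, 0.007, 0, 0, 0, 0, 0, 0, 0.009, 0, 0, 0, 0, 0, 0, 0.01, 0, 0, 0, 0, 0, 0, 0.01, 0, 0, 0, 0, 0, 0, 0.01, -0.002, 0, 0, 0, 0, 0, 0.01, -0.004, 0, 0, 0, 0, 0, 0.01, -0.0055, 0, 0, 0, 0, 0, 0.01, -0.0055, 0, 0])

```text
time_s: 9.5
tcp_pos: [0.6248, 0.1672, 0.1081]
ee_rot: [[0.003, 0.268, -0.963], [0.0, -0.964, -0.268], [-1.0, 0.001, -0.003]]
wrist_force: [-0.7, -1.2, 6.2]
gripper_width: 0.009
```

Call:
move_arm(increments=[0, 0, 0, -0.01, 0, 0, 0, 0, 0, 0, -0.03, 0, 0, 0, 0, 0, 0, -0.06, 0, 0, 0, 0, 0, 0, -0.09, 0.02, 0.02, 0, 0, 0, 0, -0.1, 0.06, 0.04, 0, 0, 0, 0, -0.1, 0.1, 0.06, 0, 0, 0, 0, -0.1, 0.14, 0.06, 0, 0, 0, 0, -0.1, 0.18, 0.06, 0, 0, 0, 0, -0.1, 0.22, 0.06, 0, 0, 0, 0, -0.1, 0.25, 0.06, 0, 0, 0, 0, -0.1, 0.25, 0.06, 0, 0, 0, 0, -0.1, 0.25, 0.06, 0])

```text
time_s: 10.5
tcp_pos: [0.6327, -0.0916, 0.2058]
ee_rot: [[0.0, 0.264, -0.965], [0.0, -0.965, -0.264], [-1.0, -0.0, -0.0]]
wrist_force: [-0.4, 0.0, -0.2]
gripper_width: 0.006
```

```bash
python3 look.py 5; python3 zz.py 5
python3 - <<'E'
from meas import *
def rr(n,u,v,z):
    k,a,b=Z[n];return ray(n,(u-a)*k,(v-b)*k,z)
for n in("scene","top"):
    I=cv2.imread(f"pics/{n}5.png").astype(float)
    y=(312.7,252.17) if n=="scene" else (353.12,219.55)
    x0,y0=(319,246) if n=="scene" else (350.5,212.2)
    R=5 if n=="scene" else 4
    ys,xs=np.mgrid[int(y0)-R:int(y0)+R+1,int(x0)-R:int(x0)+R+1]
    w=np.clip(I.min(2)[ys,xs]-(190 if n=="top" else 150),0,40);pu,pv=(xs*w).sum()/w.sum(),(ys*w).sum()/w.sum()
    print(n,pu,pv,rr(n,pu,pv,.041),rr(n,*y,.041))
a=cv2.imread("pics/zz5.png");b=cv2.resize(cv2.imread("pics/top5.png")[200:230,335:370],None,fx=20,fy=20,interpolation=cv2.INTER_CUBIC)
for yy in (.0178,.0208,.0238):
    q=((proj("top",T(p,[(-.065,yy,.041),(-.028,yy,.041)]))-(335,200)+.5)*20).round().astype(int)
    cv2.line(b,tuple(map(int,q[0])),tuple(map(int,q[1])),(0,0,255),1)
cv2.imwrite("pics/both5.png",cv2.resize(np.hstack([a,b]),None,fx=.57,fy=.57))
E
```

```text
10.5 [ 0.63266361 -0.09163899  0.20581691] [-0.36120444  0.01294808 -0.23616566] 0.005568639992086335
scene 318.90283687943264 246.09432624113475 [-0.0325  0.023 ] [-0.0485  0.0228]
top 350.4439024390244 212.69616724738677 [-0.0357  0.0213] [-0.0518  0.0208]
```

View pics/both5.png

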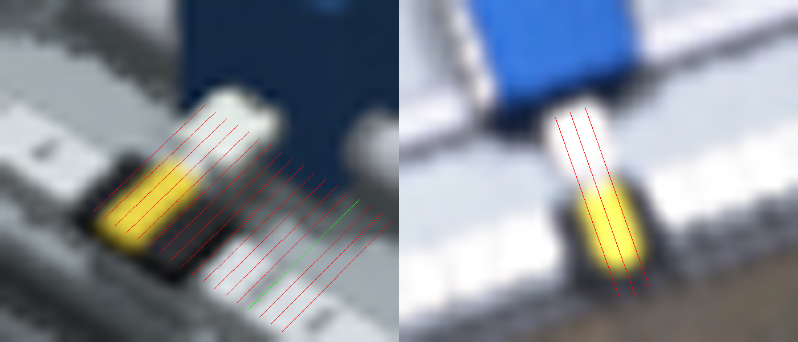

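View pics/top5.png

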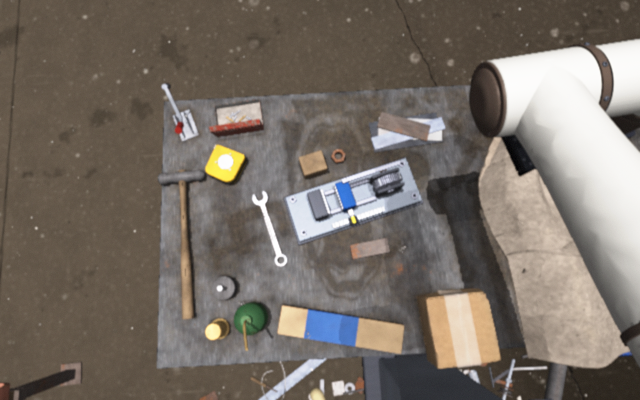

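```bash
python3 -c "
from station import r
print(r.finish_job())"
```

```text
the job is handed in; nothing more can be done
None
```

I rolled the wheel with the closed fingertips in four strokes of 25, 25, 16 and 5.5 mm. Downward force read 5 to 7 N at each check. I then took the hand away and handed the job in at about 10.5 s.

**Pointer position:** with the hand clear, the pointer measured within about 0.2 mm of the yellow band's middle in the scene camera. The top camera put it within about 0.5 mm. Both are inside the band's ±3 mm.

**Disagreement:** before the last stroke the two cameras differed by about 0.6 mm on how far the pointer was short (1.1 mm and 1.7 mm). I aimed between the two.

**Contact and surroundings:** wrist force was near 0 at the end. In the final pictures the block, nut, off-cut and spanner look unmoved from the first ones. I compared them by eye only, and saw no contact with the jaw or the flag.

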